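Rack the washed mate gourds to drain

TASK

Take the three gourd-shaped mate cups off the mat and put each one, mouth down as it stands now, on the drying rack's drain seat of its own size: the largest gourd on the largest seat, the middle one on the middle seat, the smallest on the smallest, its mouth over the stub and its rim resting flat all round. They are ceramic, so set them down rather than drop them or knock them over, and leave the straight-sided beaker and the things in the drip tray where they are.

Things in the scene. Friction and masses are not known exactly. Their poses are not given: they have to be found in the camera images.
- gourd_large: Largest terracotta ceramic mate gourd, mouth down on the 4 mm mat: round, bellied, 88 mm high. Origin mid-rim (its underside), z up to the small foot. Outside diameter 62 mm at the rim, 54 mm at the neck 18 mm up, 68 mm (upright wall) from 32 to 62 mm above the origin, 34 mm at the foot on top. Mouth 54 mm inside, 18 mm deep. About 0.3 kg.
- gourd_medium: The middle gourd, same shape and material, mouth down on the mat, 74 mm high. Origin in the middle of the rim, z up towards the foot. 52 mm across at the rim, 45 mm at the neck 18 mm up, 56 mm (upright wall) from 27 to 53 mm above the origin, 28 mm foot at the top. Mouth 44 mm inside diameter, 18 mm deep. About 0.2 kg.
- gourd_small: The smallest gourd, same shape and material, mouth down on the mat, 60 mm high. Origin in the middle of the rim, z up towards the foot. 42 mm across at the rim, 37 mm at the neck 18 mm up, 45 mm (upright wall) from 23 to 44 mm above the origin, 23 mm foot at the top. Mouth 34 mm inside diameter, 18 mm deep. About 0.12 kg.
- seat_large: Largest of three drain seats fixed in a row, 120 mm apart, in any order, in the front half of the white rack's drip tray: grey disc 80 mm across, 4 mm thick, with a tapered stub 36 mm across at its foot, top 18 mm above the origin. Origin mid-underside of the disc (10 mm above the worktop), z up, x to the rack's back, y along the row. A gourd's rim rests 4 mm above the origin.
- seat_medium: Middle drain seat, like the large one: disc 68 mm across, stub 26 mm across at its foot, same heights, origin and axes. The tray (260 x 440 mm) has a rim 30 mm above the worktop, its front edge about 70 mm before the row.
- seat_small: Smallest drain seat, like the large one: disc 56 mm across, stub 16 mm across at its foot, same heights, origin and axes. The hook rail runs along the row, 200 mm above the worktop and about 180 mm behind the row; its hooks reach 30 mm forward and down to 163 mm.
- beaker: A bystander: straight-sided terracotta ceramic beaker standing upside down on the mat among the gourds, a plain cylinder 60 mm across and 80 mm high. Origin in the middle of its underside, z up.
- bombilla: A bystander: stainless drinking straw, 174 mm long and 8 mm thick, with a flat 16 mm wide filter at one end, lying along the row in the back half of the drip tray. Origin at its middle, on its underside; its length runs along its y.
- brush: A bystander: small round scrubbing brush with a wooden knob, 50 mm across, 53 mm high, standing on its bristles in the back half of the drip tray. Origin in the middle of its underside.
- tub: A bystander: closed green plastic tub, 64 mm (x) by 88 mm (y), 48 mm high, standing in the back half of the drip tray. Origin in the middle of its underside.
Not all that is in view belongs to the job. Leave any black or red look-alike of the gourd_small alone. What is shaped like the gourd_medium but yellow is not meant.

How it is judged:
By the outcome, as a careful person would: the job done as asked, in the order asked, and still so for the second after the job is handed in, with the robot touching nothing.
It also fails if it takes over 91 s, if anything falls off the work surface, if the arm or the gripper's body presses on something with over 40 N, if the wrist force passes 120 N, or if a joint passes its speed limit or range.

ROBOT

A 6-joint arm with a two-finger parallel gripper is mounted at the origin on the work surface. World frame = base frame: x ahead of the robot, y to its left, z up, the work surface at z = 0. Lengths are in mm, angles in rad, forces in N, time in s.
With the tool pointing down it reaches from about 300 to 875 mm from the base axis. Payload 4.2 kg.
Tool frame: the origin (TCP) lies at the very end of the fingers, on their centre line; the grasp point (between the pads) lies 19 mm behind it (arm.grasp_offset is the distance from the TCP to the grasp point, in mm); z points along the fingers, y is the line along which they close (so a half turn about z gives the same grasp; the last joint's range is limited). The gripper opens to 85 mm and grips with 20 to 120 N. Pads are 22 mm wide; open, the fingers measure 114 mm over their backs; the gripper's body (76 mm by 85 mm) begins 54 mm behind the grasp point. The pads swing forward as they close: fully open they stand 13 mm farther back than shut.
Start: joints at [1.198, 0.32, 1.565, -0, 1.257, -0.02], TCP at [198.68, 539.599, 231.338] pointing down, gripper open.
Joint ranges: [-3.11, 3.11], [-0.84, 2.01], [0.21, 2.61], [-1.34, 4.49], [0.05, 2.63], [-2.56, 2.56]. Speed limits (rad/s): [2.57, 2.57, 3.14, 3.14, 3.14, 3.14].

INTERFACE

Orientations are given as a 3x3 rotation matrix whose columns are the frame's x, y, z axes.
In Python, from bench import arm, eyes, hand_in, readout gives the robot as it stands. The module is installed in compiled form; this text tells all that it offers. Calls block until the motion is done:
- arm.move_to(position, orientation): joint-space move of the TCP to a pose.
- arm.move_l(position, attitude=None, speed=150, max_force=None): straight line of the TCP; attitude=None keeps the orientation; speed is the mean speed in mm/s. With max_force (N) it stops when the force on the tool has changed by that much, and returns True; else False.
- arm.movej(angles): joint-space move.
- arm.command_gripper(opening, effort=None): opening from 0.0 (shut) to 1.0 (fully open); effort is the grip in N (None keeps the last); returns when the fingers have stopped.
- arm.pause(seconds).
- arm.solve_ik(position, orientation): joint angles nearest the present ones, or None.
- eyes.get_image(name): name is "scene" or "top"; returns a dict with "frame" (400x640x3 uint8, blue, green, red), "range_z" (400x640 float32, mm along the optical axis (not along the pixel's ray), 0 where there is no reading), "camera_matrix" (3x3 intrinsics, pixels), "distortion" ([k1, k2, p1, p2, k3] as OpenCV has them; the pictures are not rectified), "rvec" (rotation vector, rad) and "tvec" (3), from world to camera coordinates, as OpenCV has them. Camera axes: x right, y down, z forward; pixel columns grow to the right and rows downward; lengths in mm; the calibration is good to about 2 mm. A picture is of the moment at which its call begins.
A pose or a line that the arm cannot do raises arm.IKError and nothing moves.
- hand_in(): hands the job in; it is judged then, once.
Readings, each from a call of its own:
- readout.get_t(): time.
- readout.get_q(): joint angles.
- readout.get_dq(): joint speeds.
- readout.get_joint_torque(): joint torques, N m.
- readout.get_position(): TCP position.
- readout.get_ee_rot(): TCP orientation.
- readout.get_contact_force(): force on the tool from outside, world axes, zero at the start.
- readout.get_moment(): the same for the moment, N m.
- readout.get_grip_width(): opening from 0.0 (shut) to 1.0 (fully open).
- readout.get_finger_force(): force on a finger pad.
Only numpy, scipy, OpenCV 4.12 (cv2) and the standard library are available. Lean on these libraries where they do the work, as an engineer would, in place of code of your own. Each camera call takes 0.05 s, during which the arm holds its last target. There are 200 camera calls.

## Working session

There is one attempt and no reset: what is moved stays moved. The work goes in short steps, each a Python script; the robot and the scene stay as the last script left them, time stands still between calls to the robot, and variables do not carry over. Pictures are saved under pics/ and viewed, at most 14 in all, crops included, and the job is handed in when it is done.

```bash
mkdir -p pics
cat > h.py <<'E'
import numpy as np, cv2
from bench import arm, eyes, hand_in, readout
def cam(im):
    R,_=cv2.Rodrigues(np.array(im["rvec"],float)); t=np.array(im["tvec"],float).reshape(3)
    return R,t,np.array(im["camera_matrix"],float),np.array(im["distortion"],float)
def rays(im,uv):
    R,t,K,D=cam(im)
    n=cv2.undistortPoints(np.array(uv,float).reshape(-1,1,2),K,D).reshape(-1,2)
    return -R.T@t, np.c_[n,np.ones(len(n))]@R   # centre, directions (z_cam=1)
def on_plane(im,uv,z):
    c,d=rays(im,uv); return c+d*((z-c[2])/d[:,2])[:,None]
def cloud(im):
    h,w=im["range_z"].shape; v,u=np.mgrid[:h,:w]
    c,d=rays(im,np.c_[u.ravel(),v.ravel()])
    return (c+d*im["range_z"].reshape(-1,1)).reshape(h,w,3)
E
python3 - <<'E'
from h import *
import pickle
for n in ("scene","top"):
    im=eyes.get_image(n); pickle.dump(im,open(n+".pkl","wb")); cv2.imwrite(f"pics/{n}0.png",im["frame"])
    c,d=rays(im,[[320,200]]); print(n,c,d,(im["range_z"]>0).mean())
print(readout.get_t())
E
```

```text
scene [1046.22407832  324.49245308  908.99044895] [[-0.43742291 -0.34204359 -0.83188008]] 0.99594140625
top [ 393.62462055  -71.73919748 1150.77923285] [[ 0.18212227  0.0293313  -0.98285799]] 0.9958828125
0.1
```

View pics/scene0.png

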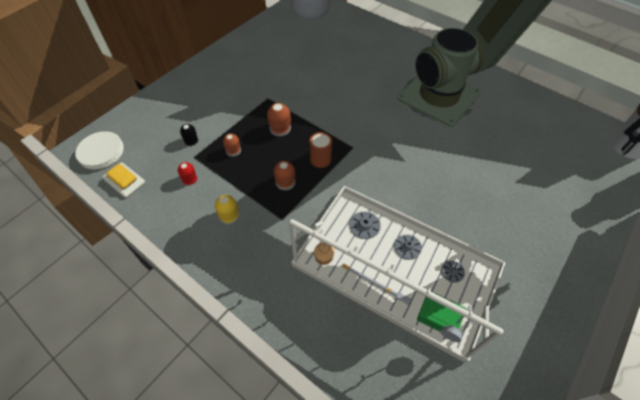

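View pics/top0.png

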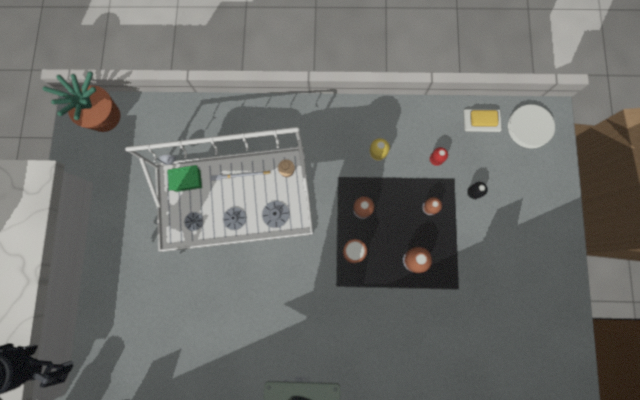

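The top view shows gourds at (363,207) medium, (432,206) small and (418,260) large, with the beaker at (355,250). The seats are at (193,221) small, (235,217) medium and (275,213) large. The yellow, red and black look-alikes sit off the mat.

Run:
```python
from h import *
import pickle
from scipy.optimize import least_squares
T=pickle.load(open("top.pkl","rb")); S=pickle.load(open("scene.pkl","rb"))
CT,CS=cloud(T),cloud(S)
print("mat z",np.median(CT[215:245,383:400,2]), "table",np.median(CT[300:320,420:440,2]),"CS mat",np.median(CS[150:160,245:255,2]))
def fit(P,r):
    f=lambda c:np.hypot(P[:,0]-c[0],P[:,1]-c[1])-r
    s=least_squares(f,np.median(P[:,:2],0),loss="soft_l1",f_scale=1.5); return s.x,np.sqrt(np.mean(s.fun**2))
for n,ut,us,h,lo,hi,r in [("L",(418,260),(279,118),88,32,62,34),("M",(363,207),(285,174),74,27,53,28),("S",(432,206),(232,144),60,23,44,22.5),("B",(355,250),(320,149),80,5,76,30)]:
    W=[]
    for C,(u,v) in((CT,ut),(CS,us)):
        P=C[v-25:v+26,u-22:u+23].reshape(-1,3); c=np.median(P[P[:,2]>h*.5],0)
        P=P[np.hypot(*(P[:,:2]-c[:2]).T)<50]; top=P[P[:,2]>4+h-4]
        w=P[(P[:,2]>4+lo+1)&(P[:,2]<4+hi-1)]; W.append(w)
        print(n,"zmax",np.percentile(P[:,2],99.5).round(1),"top c",((top.min(0)+top.max(0))/2)[:2].round(1),len(top),"wall",len(w),*fit(w,r) if len(w)>5 else "")
    print("   both",*fit(np.vstack(W),r))
# seats: stub tops z=28, disc top z=14
for n,ut,us,R in [("S",(193,221),(452,271),28),("M",(235,217),(407,246),34),("L",(275,213),(364,225),40)]:
    for nm,im,C,(u,v) in(("top",T,CT,ut),("scene",S,CS,us)):
        b=22; P=C[v-b:v+b,u-b:u+b]; g=im["frame"][v-b:v+b,u-b:u+b].astype(int)
        m=((g.max(2)<115)).astype(np.uint8)
        m=cv2.morphologyEx(m,cv2.MORPH_CLOSE,np.ones((5,5)));m=cv2.morphologyEx(m,cv2.MORPH_OPEN,np.ones((5,5)))
        _,lab,st,ce=cv2.connectedComponentsWithStats(m); k=lab[b,b]
        cnt=cv2.findContours((lab==k).astype(np.uint8),0,1)[0][0]+np.array([u-b,v-b])
        Q=on_plane(im,cnt.reshape(-1,2),14); (cx,cy),rr=cv2.minEnclosingCircle(Q[:,:2].astype(np.float32))
        c0=on_plane(im,[[u,v]],14)[0]
        st_=P[(P[...,2]>23)&(P[...,2]<32)&(np.hypot(P[...,0]-c0[0],P[...,1]-c0[1])<25)]
        print(nm,n,"circ",round(cx,1),round(cy,1),round(rr,1),"lab",k,"stub",len(st_),((st_.min(0)+st_.max(0))/2).round(1) if len(st_) else "",np.ptp(st_,0).round(1) if len(st_) else "")
big=cv2.resize(T["frame"][120:260,120:320],None,fx=4,fy=4,interpolation=cv2.INTER_CUBIC);cv2.imwrite("pics/rack0.png",big)
```

```text
mat z 2.6228250761506615 table -1.5034604873895887 CS mat 4.668497232822347
L zmax 94.4 top c [ 436.1 -308.1] 158 wall 52 [ 437.06973445 -308.10693026] 0.4321233288767612
L zmax 95.0 top c [ 442.2 -304.8] 111 wall 156 [ 481.98548106 -264.83734879] 10.941515702609292
   both [ 438.7264111  -307.20272747] 1.375629517639741
M zmax 80.1 top c [ 580.1 -160.3] 104 wall 28 [ 581.67331676 -160.44057413] 0.5007665231757923
M zmax 81.6 top c [ 582.8 -159.2] 130 wall 107 [ 615.24770621 -123.92457001] 8.804550870925357
   both [ 581.59288245 -160.82281034] 0.9162175244351966
S zmax 65.9 top c [ 591.3 -354.9] 70 wall 38 [ 568.18053869 -322.94287612] 8.193346370049676
S zmax 65.6 top c [ 593.6 -352.8] 73 wall 71 [ 615.4109963  -323.21349365] 8.191625357056559
   both [ 591.9755186  -355.64420431] 1.2025301679407994
B zmax 87.8 top c [ 456.5 -135. ] 366 wall 43 [ 456.26005292 -135.0714665 ] 7.182390188689635
B zmax 88.3 top c [ 457.4 -134.6] 308 wall 334 [ 498.08231883 -102.49159257] 9.788826941915648
   both [ 456.33440954 -135.30645993] 2.5978466127606916
top S circ 536.7 328.5 27.9 lab 1 stub 11 [535.5 329.1  27. ] [ 8.7 11.   7.9]
scene S circ 536.0 336.9 35.5 lab 1 stub 20 [538.9 330.9  26.5] [ 8.6 11.1  6.9]
top M circ 545.9 211.0 27.4 lab 1 stub 41 [545.  212.2  27. ] [17.9 20.4  8. ]
scene M circ 550.9 211.1 33.0 lab 1 stub 60 [549.2 210.7  27.2] [22.1 22.3  8.2]
top L circ 573.4 84.7 18.7 lab 1 stub 88 [560.6  92.8  27.2] [31.9 29.3  8.3]
scene L circ 566.4 93.2 37.4 lab 1 stub 107 [563.2  92.5  27.5] [31.9 32.3  8.8]
```

View pics/rack0.png

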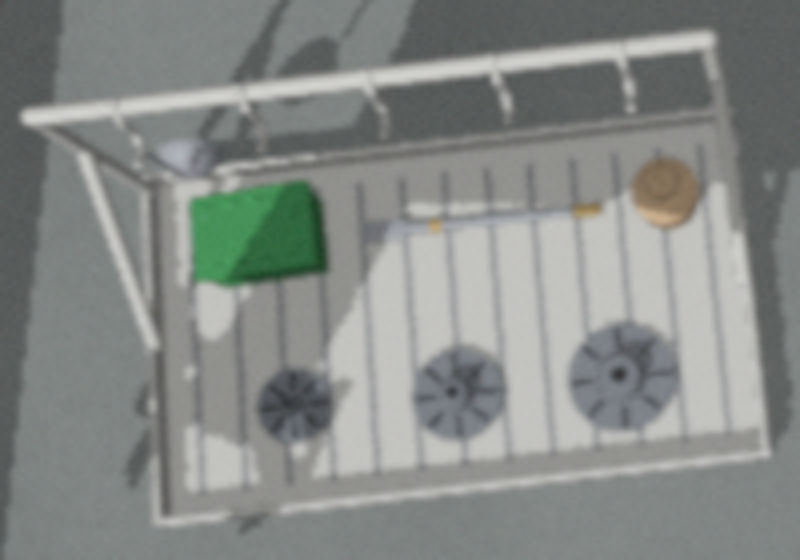

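```bash
cat > job.py <<'E'
from h import *
G={"L":(438.5,-307.0,26,35),"M":(581.6,-160.2,20,30),"S":(592.3,-354.5,14.5,25)}   # x,y, TCP z at pick, effort
B={"L":(561.1,92.0),"M":(548.7,211.4),"S":(536.3,330.8)}
def down(ydir):          # tool z down, fingers closing along ydir
    y=np.array([ydir[0],ydir[1],0.]); y/=np.linalg.norm(y); z=np.array([0,0,-1.])
    return np.c_[np.cross(y,z),y,z]
def R_near(p,ydir):      # of the two half-turn twins, the one nearest in joint space
    q=np.array(readout.get_q()); c=[]
    for s in(1,-1):
        R=down(np.array(ydir)*s); j=arm.solve_ik(p,R)
        if j is not None: c.append((np.abs(np.array(j)-q).max(),s,R))
    return min(c,key=lambda a:a[0])[2]
def say(*a): print(*a,"t",round(readout.get_t(),1),"pos",np.round(readout.get_position(),1),"w",round(readout.get_grip_width(),3),"pad",np.round(readout.get_finger_force(),1),"F",np.round(readout.get_contact_force(),1))
def pick(n,zup=150):
    x,y,z,e=G[n]; p=[x,y,z+zup]; arm.move_to(p,R_near(p,(0,1)))
    hit=arm.move_l([x,y,z],speed=110,max_force=8); say("at",n,"hit",hit)
    if hit: raise SystemExit("contact on the way down")
    arm.command_gripper(0.0,e); say("grip")
    arm.move_l([x,y,z+zup],speed=150); say("lifted")
E
python3 - <<'E'
from job import *
print(np.round(readout.get_ee_rot(),2))
pick("L")
im=eyes.get_image("scene"); cv2.imwrite("pics/liftL.png",cv2.resize(im["frame"][0:260,150:470],None,fx=2,fy=2))
E
```

```text
[[-0.94  0.35 -0.  ]
 [ 0.35  0.94 -0.  ]
 [ 0.   -0.   -1.  ]]
at L hit False t 4.7 pos [ 438.9 -307.3   26.6] w 1.002 pad 0.0 F [0.6 0.1 0.1]
grip t 5.0 pos [ 439.2 -307.6   26.9] w 0.786 pad 38.4 F [ 0.  -0.5  4.9]
lifted t 6.2 pos [ 437.8 -306.4  174.7] w 0.789 pad 40.2 F [ 0.5  0.4 -4.5]
```

View pics/liftL.png

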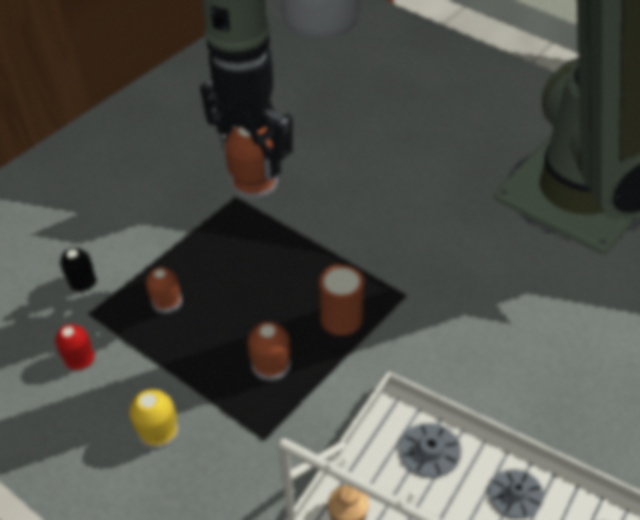

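The large gourd (centre near (250,160) in the crop) hangs upright in the gripper and nothing else has moved. Next I place it.

```bash
cat >> job.py <<'E'
ROW=(-0.104,0.9946)
def place(n,zup=150):
    x,y=B[n]; z=G[n][2]+10; p=[x,y,z+zup]
    R=R_near(p,ROW)
    arm.move_l(p,R,speed=220); say("above seat")
    arm.move_l([x,y,z+12],speed=120); arm.pause(0.2)
    hit=arm.move_l([x,y,z-5],speed=12,max_force=5); say("down",hit,"expected z",z)
    arm.command_gripper(min(1.0,readout.get_grip_width()+0.13)); arm.pause(.2); say("open")
    arm.move_l([x,y,z+zup],speed=150); arm.command_gripper(1.0)
E
python3 - <<'E'
from job import *
place("L")
im=eyes.get_image("scene"); cv2.imwrite("pics/placeL.png",cv2.resize(im["frame"][160:360,270:510],None,fx=3,fy=3))
E
```

```text
above seat t 8.3 pos [560.8  91.2 186. ] w 0.786 pad 40.1 F [ 0.4 -0.2 -2.7]
down True expected z 36 t 10.7 pos [561.1  92.   37. ] w 0.785 pad 41.0 F [-0.6 -0.5  5.6]
open t 11.2 pos [559.6  91.8  35.5] w 0.913 pad 0.0 F [-0.4  0.1  0.1]
```

View pics/placeL.png

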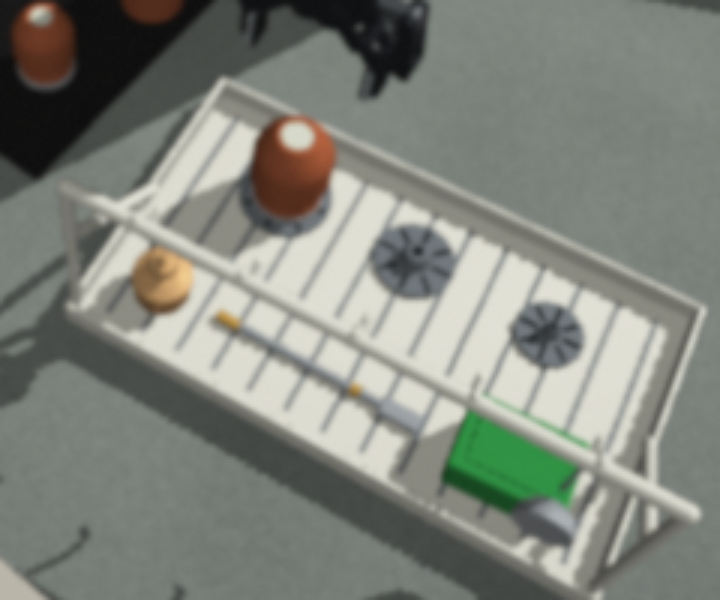

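The large gourd stands upright on the large seat, with its disc showing all round (crop (290,180)). Next come the other two.

Run:
```python
from job import *
pick("M"); 
if readout.get_grip_width()<0.4: raise SystemExit("lost")
place("M"); pick("S")
if readout.get_grip_width()<0.3: raise SystemExit("lost")
place("S")
arm.move_l([400,250,300],speed=200)
for n,c in(("scene",(130,360,270,510)),("top",(120,260,120,320))):
    im=eyes.get_image(n); cv2.imwrite(f"pics/end_{n}.png",cv2.resize(im["frame"][c[0]:c[1],c[2]:c[3]],None,fx=2.5,fy=2.5))
    C=cloud(im)
    for k,h in(("L",88),("M",74),("S",60)):
        P=C[(C[...,2]>14+h-3)&(np.hypot(C[...,0]-B[k][0],C[...,1]-B[k][1])<30)]
        print(n,k,len(P),((P.min(0)+P.max(0))/2).round(1) if len(P) else "",np.percentile(P[:,2],95).round(1) if len(P) else "")
say("end")
```

```text
at M hit False t 15.1 pos [ 582.1 -160.4   20.7] w 1.0 pad 0.0 F [-0.3  0.5 -0.5]
grip t 15.5 pos [ 582.  -160.4   20.6] w 0.648 pad 31.2 F [ 0.1 -0.5  3.8]
lifted t 16.6 pos [ 580.9 -160.   168.8] w 0.646 pad 32.1 F [-0.6 -0.  -1.4]
above seat t 18.5 pos [548.8 210.5 180. ] w 0.65 pad 32.1 F [-0.3 -0.2 -2.9]
down True expected z 30 t 20.9 pos [548.7 211.4  30.6] w 0.648 pad 32.6 F [-0.5 -1.2  4.3]
open t 21.4 pos [547.7 211.1  29.4] w 0.778 pad 0.0 F [-0.5  0.5 -0. ]
at S hit False t 26.4 pos [ 592.8 -354.8   15.4] w 0.998 pad 0.0 F [-0.2 -0.5 -0.2]
grip t 26.9 pos [ 592.6 -354.8   15.1] w 0.516 pad 25.5 F [-0.1 -0.4  3.5]
lifted t 28.0 pos [ 591.7 -354.1  163.2] w 0.516 pad 25.7 F [-0.4  0.2 -1.2]
above seat t 31.3 pos [536.4 330.3 174.5] w 0.519 pad 25.7 F [-0.1  0.6 -1.2]
down True expected z 24.5 t 33.8 pos [536.3 330.8  25. ] w 0.521 pad 26.2 F [-0.7 -0.7  5.5]
open t 34.2 pos [535.5 330.3  23.7] w 0.654 pad 0.0 F [-0.4  0.1 -0.6]
scene L 194 [559.9  92.9 102.6] 105.2
scene M 162 [551.3 211.8  88.6] 90.8
scene S 125 [537.1 331.3  74.4] 76.3
top L 126 [558.6  93.1 102.5] 103.6
top M 83 [547.7 211.2  88.7] 90.3
top S 59 [532.2 329.2  74.2] 76.6
end t 37.1 pos [400.3 250.2 298.9] w 0.999 pad 0.0 F [-0.3  0.2 -0.3]
```

```bash
python3 -c "
import cv2,numpy as np
a=cv2.imread('pics/end_scene.png');b=cv2.imread('pics/end_top.png');print(a.shape,b.shape)"
```

```text
(575, 600, 3) (350, 500, 3)
```

View pics/end_scene.png

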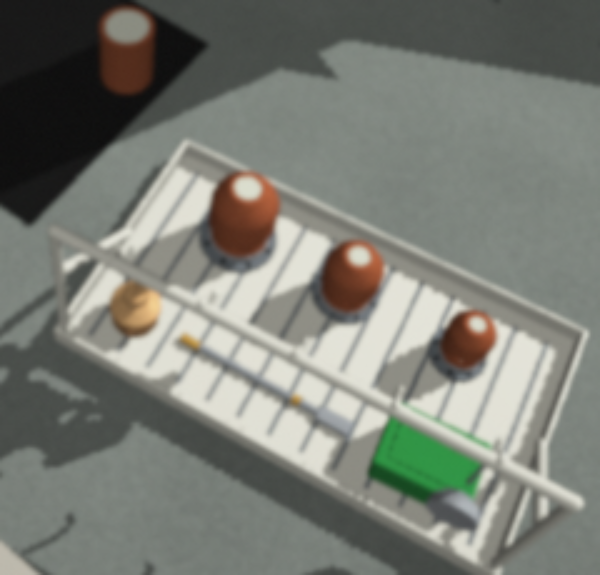

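View pics/end_top.png

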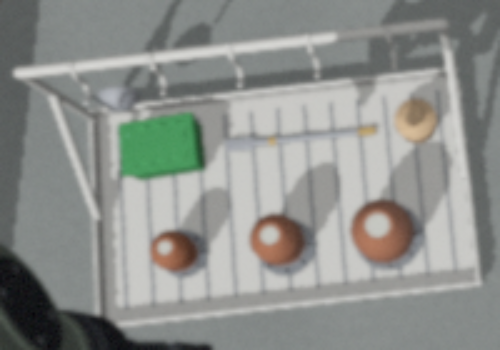

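Both views show the three gourds upright on their own seats (scene crop (243,215), (350,275), (468,340)). Their feet are at the expected heights and over the seats, and the bystanders have not moved.

```bash
python3 -c "
from bench import hand_in; print(hand_in())"
```

```text
the job is handed in; nothing more can be done
None
```

All three gourds are set mouth down on the seats of their own size, with the beaker and the tray items left where they were, and the job was handed in at about 37 s.

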